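Two-button cycle of a heel press

ROBOT

A 7-joint arm with a two-finger parallel gripper is mounted at the origin on the work surface. World frame = base frame: x ahead of the robot, y to its left, z up, the work surface at z = 0. Lengths are in m, angles in rad, forces in N, time in s.
With the tool pointing down it reaches from about 0.425 to 0.925 m from the base axis. Payload 6.8 kg.
Tool frame: the origin (TCP) lies on the front face of the gripper's body, between the roots of the fingers; the fingertips stand 73 mm ahead of it and the grasp point (between the pads) lies 54 mm ahead of it; z points along the fingers, y is the direction in which the jaws open and shut (so a half turn about z gives the same grasp; the last joint's range is limited). The gripper opens to 85 mm and grips with 20 to 120 N. Pads are 22 mm wide; open, the fingers measure 114 mm over their backs; the gripper's body (76 mm by 85 mm) begins 54 mm behind the grasp point. The pads swing forward as they close: fully open they stand 13 mm farther back than shut.
Start: joints at [-1.218, 0.477, 0.022, 1.555, -0.011, 1.109, -0.083], TCP at [0.3, 0.605, 0.304] pointing down, gripper open.
Joint ranges: [-2.96, 2.96], [-0.34, 2.1], [-1.41, 1.46], [0.24, 2.44], [-1.37, 4.51], [0.17, 1.92], [-2.96, 2.96]. Speed limits (rad/s): [2.39, 2.39, 3.14, 3.14, 3.14, 3.14, 3.14].

INTERFACE

Orientations are given as a rotation vector (axis times angle).
In Python, from bench import * gives the robot as it stands.
- The arm moves only by the tool jog_arm, never from a script. Its argument "plan" is a list of rows, each a list of 2 entries, a list of its own where there are three numbers: the shift along the world's x, y, z in cm, then the turn about the world's z in rad. In form: [[[tx, ty, tz], twist], ...]. A call has 1 to 12 rows; each row shifts and turns the commanded pose from where the row before left it; what a row does not reach is not made up. A row lasts 1/10 s, in which the tool goes at most 50 mm and 8.59 degrees, less where a joint would pass 70% of its speed; a pose out of reach is approached as far as the arm can. A call is refused whole if a number of a shift passes 5 or a number of a turn 0.15, either way. A call with a gripper value outside its range is refused whole. "hand" is the finger opening in cm, from 0 to 8.54, set as the call begins (left out, the last holds). The fingers move at their own pace and stop on an object; "grip_force" is the grip in N (left out, the last holds). Time passes only in rows, so rows that do not move let the fingers close. It gives the time, the measured TCP pose, the force and the opening at its end, in the units of the state.
- get_obs(): the state, without advancing time (a new reading comes with each control period).
- grab_frame(name): name is "scene" or "top"; returns the picture (480x640x3 uint8, red, green, blue); there is no depth.
- get_calibration(name): a dict with "intrinsics" (3x3 intrinsics, pixels), "xyz" and "orientation" of the camera in the world. Camera axes: x right, y down, z forward; pixel columns grow to the right and rows downward; lengths in m; the calibration is good to about 2 mm. A picture is of the moment at which its call begins. get_calibration takes no time and is no camera call.
- hand_in(): hands the job in, once; it reports no verdict.
The state is a dict: "clock": time; "joints": joint angles; "qvel": joint speeds; "tau": joint torques, N m; "tcp_pos": TCP position; "orientation": TCP orientation; "contact_force": force on the tool from outside, world axes, zero at the start; "moment": the same for the moment, N m; "grip_width": finger opening in m.
Only numpy, scipy, OpenCV 4.12 (cv2) and the standard library are available. Lean on these libraries where they do the work, as an engineer would, in place of code of your own. Each camera call takes 0.05 s, during which the arm holds its last target. There are 200 camera calls.

TASK

With closed fingertips push the orange upright plate of the loose pallet, so that the pallet slides along the bed of the green heel press fully home against the yellow stop; do not lift it. Then, with one fingertip on each, press the two green buttons of the control box down together, all the way, keep both down for three seconds so that both halves of the head stay on the heel, and let both go. Leave the red stop button and all the other things on the bench alone.

Things in the scene. Friction and masses are not known exactly. Their poses are not given: they have to be found in the camera images.
- press: Green heel press, fixed; origin on the table under its head, +x from its open front to the yellow stop (push this way), z up. Bed 130 wide (y), 10 high, x -225 to +60; guide rails along x, 12 high above the bed, 95 apart; front face of the yellow stop at x = +35. Gantry over the origin 60 deep (x), 240 wide, 255 high; split head 70 x 70, underside 98 above the table when up.
- head_left_pad (a point): Centre of the underside of the +y half of the split press head (70 x 33). It follows the +y green button: 98 above the table when that is up, 66 (on the heel) when it is fully down.
- head_right_pad (a point): The same for the -y half of the head and the -y green button.
- pallet_mid (a point): Centre of the loose pallet's base plate (170 in x, 90 wide, 14 thick, 0.35 to 0.7 kg), 17 above the table on the bed between the rails, axes as the press's. A brown heel, 62 wide, 42 high, stands at its +x end. Fully home, the +x edge is against the stop and this point at x = -50 in the press frame; it starts 40 to 80 short. Sliding takes 2 to 5 N (a short bump of 10 N on touching is normal).
- pallet_push (a point): Centre of the outer (-x) face of the pallet's orange upright push plate (80 wide in y, from 22 to 72 above the table, 10 thick); the point is 47 above the table. Push here along the press's +x.
- console: Grey control box, fixed, 130 (x) x 150 (y) x 55 high, origin at the centre of its underside. It stands to the left or the right of the press. The two green buttons lie 66 apart along its y axis at x = -25, the red stop button at x = +40, y = 0.
- btn_left_top (a point): Centre of the top of the green button on the console's +y side: 28 across, top 79 above the table when up, pressed straight down, travel 8; the black collar round it is 44 across, 67 high. Sprung: starts to move at about 1.4 N, fully down at about 4.5 N (the pair together about 9 N).
- btn_right_top (a point): The same for the green button on the console's -y side.
- btn_left (a joint): Travel of the +y green button, m: 0 up, 0.008 fully down; springs back.
- btn_right (a joint): Travel of the -y green button, m: 0 up, 0.008 fully down; springs back.
- btn_stop (a joint): Travel of the red stop button (28 across, yellow collar, same height as the green ones), m: 0 up, 0.008 down. Not to be pressed.
- tool_block: Fixed dark wooden block of upright hand tools, 100 x 150 x 110 high, origin under its centre; stands on the other side of the press from the control box. Not part of the job.
- hammer: Loose hammer lying across in front of the robot, on its right; leave alone.
- slipper: Loose red slipper, 215 long, 55 high, lying across in front of the robot, on its left; leave alone.
- spool: Loose green thread spool, 36 across, 46 high, standing close in front (-x) of the control box, origin under its centre; leave alone.
- wax: Loose block of wax 40 x 30 x 30 close in front (-x) of the control box, origin under its centre; leave alone.
- glue_jar: Loose jar of glue, 64 across, 100 high, beyond the place on the right; leave alone.
- nail_tin: Loose steel nail tin, 68 across, 60 high, beyond the place on the left; leave alone.

How it is judged:
By the outcome, as a careful person would: the job done as asked, in the order asked, and still so for the second after the job is handed in, with the robot touching nothing.
It also fails if it takes over 48 s, if anything falls off the work surface, if the arm or the gripper's body presses on something with over 40 N, if the wrist force passes 120 N, or if a joint passes its speed limit or range.

## Working session

There is one attempt and no reset: what is moved stays moved. The work goes in short steps, Python scripts to look and compute and a tool call to move; the robot and the scene stay as the last step left them, time stands still between calls to the robot, and variables do not carry over. Pictures are saved under pics/ and viewed, about 8 in all and at most 12, crops included, and the job is handed in when it is done.

Besides the shell and the picture viewer there is one more tool, called after ">>>" as name([rows], argument=value, ...), one row to a line, values as JSON. jog_arm: Moves the arm, as the interface text tells. Its arguments: {"type":"object","properties":{"plan":{"type":"array","items":{"type":"array"}},"hand":{"type":"number"},"grip_force":{"type":"number"}},"required":["plan"]}

```bash
mkdir -p pics
python3 - <<'E'
from bench import *
import cv2
for n in ("scene","top"):
    im=grab_frame(n); cv2.imwrite(f"pics/{n}0.png",im[:,:,::-1]); c=get_calibration(n); print(n,c)
o=get_obs(); print(o)
E
```

```text
scene {'intrinsics': array([[454.03072566,   0.        , 318.08232925],
       [  0.        , 454.03072566, 233.29532153],
       [  0.        ,   0.        ,   1.        ]]), 'xyz': array([ 0.88163582, -0.5091151 ,  0.65889831]), 'orientation': array([-2.1934107 , -0.67770849,  0.32296807])}
top {'intrinsics': array([[490.14547242,   0.        , 310.93294836],
       [  0.        , 490.14547242, 236.3131641 ],
       [  0.        ,   0.        ,   1.        ]]), 'xyz': array([0.45011088, 0.00255145, 1.17754715]), 'orientation': array([-2.20174356,  2.17230255, -0.03452678])}
{'clock': 0.1, 'joints': array([-1.21809896,  0.47772486,  0.02238898,  1.55633568, -0.01152735,
        1.1092913 , -0.08311002]), 'qvel': array([ 1.03105206e-03, -1.15314084e-03,  1.88163193e-03, -1.75242376e-03,
        8.79430119e-04, -1.75106007e-03,  2.32620330e-05]), 'tau': array([ 4.82171512e-03, -5.97763681e+01,  1.61390103e+00, -2.81956208e+01,
        1.27660541e-02,  5.10145153e-03,  1.45474485e-05]), 'tcp_pos': array([0.29998733, 0.60422351, 0.30302589]), 'orientation': array([-7.17438570e-01, -3.05830860e+00,  2.52844791e-03]), 'contact_force': array([-0.45921209, -0.61676981, -0.57036794]), 'moment': array([-0.0691089 ,  0.06744171, -0.05361929]), 'grip_width': 0.08541462109074689}
```

View pics/scene0.png

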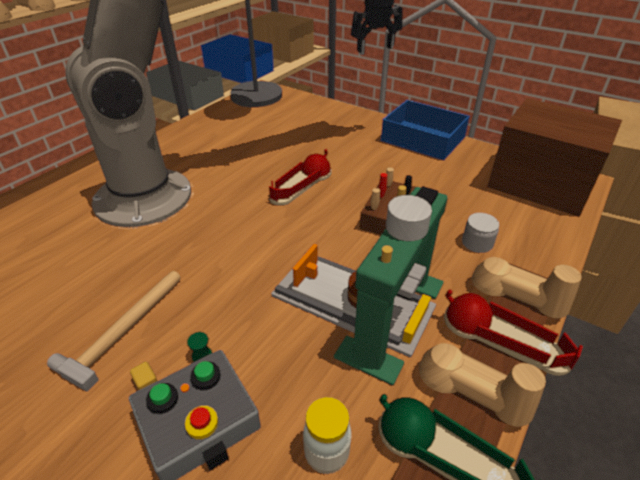

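View pics/top0.png

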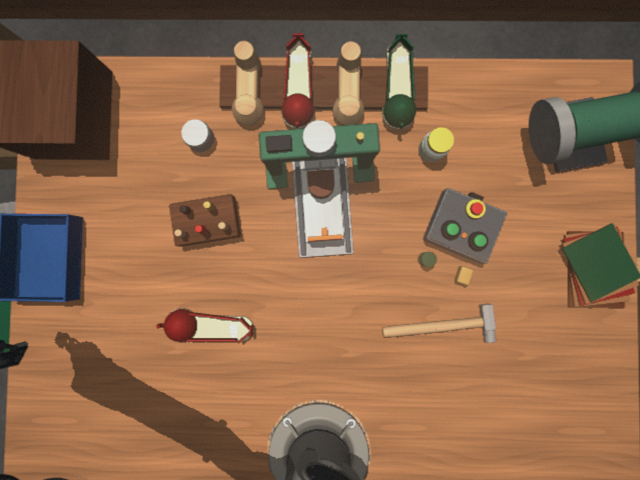

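The scene view shows the press at about (390,290) and the console at (195,410). In the top view the press is at (320,190) and the console at (466,226), on the robot's right. I'll enlarge both.

Run:
```python
import cv2,numpy as np
t=cv2.imread("pics/top0.png");s=cv2.imread("pics/scene0.png")
r=lambda i,x,y,w,h,k:cv2.resize(i[y:y+h,x:x+w],None,fx=k,fy=k,interpolation=cv2.INTER_CUBIC)
cv2.imwrite("pics/c_top.png",np.hstack([r(t,280,150,80,120,5),r(t,420,180,80,120,5)]))
cv2.imwrite("pics/c_scene.png",np.vstack([np.hstack([r(s,265,235,100,75,4),r(s,360,235,100,75,4)]),np.hstack([r(s,120,345,100,75,4),r(s,360,300,100,75,4)])]))
```

```text
(no output)
```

View pics/c_top.png

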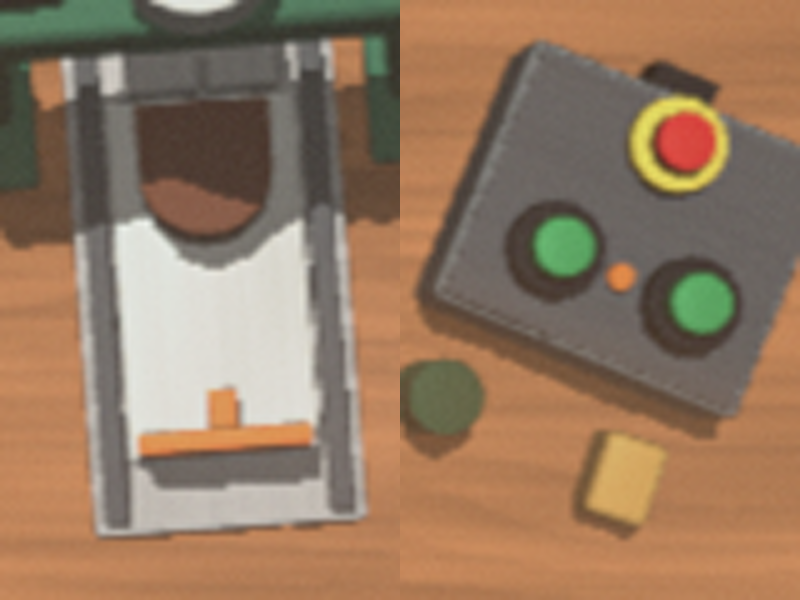

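View pics/c_scene.png

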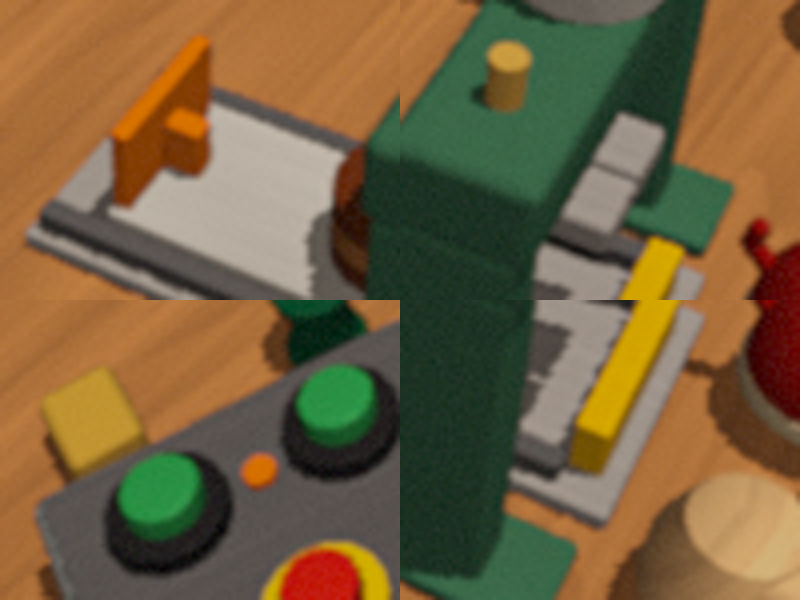

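```bash
cat > h.py <<'E'
from bench import *
import numpy as np
from scipy.spatial.transform import Rotation as R
C={n:get_calibration(n) for n in("scene","top")}
def ray(n,u,v):
    c=C[n];d=R.from_rotvec(c["orientation"]).apply(np.linalg.solve(c["intrinsics"],[u,v,1]));return c["xyz"],d
def plane(n,p,z):
    o,d=ray(n,*p);return o+d*(z-o[2])/d[2]
def tri(pt,ps):
    a,d=ray("top",*pt);b,e=ray("scene",*ps)
    t=np.linalg.lstsq(np.c_[d,-e],b-a,rcond=None)[0];p=a+d*t[0];q=b+e*t[1];return (p+q)/2,np.linalg.norm(p-q)
def proj(n,p):
    c=C[n];q=c["intrinsics"]@R.from_rotvec(c["orientation"]).inv().apply(np.array(p)-c["xyz"]);return q[:2]/q[2]
f=lambda x,y,k,ox,oy:((x+.5)/k-.5+ox,(y+.5)/k-.5+oy)
E
python3 - <<'E'
from h import *
np.set_printoptions(precision=4,suppress=True)
P=lambda x,y:f(x,y,5,280,150);Q=lambda x,y:f(x,y,5,420,180)
S1=lambda x,y:f(x,y,4,265,235);S3=lambda x,y:f(x,y,4,120,345)
print("bed",*[plane("top",P(*p),.01) for p in((97,537),(366,520),(65,50),(333,42))])
L,_=tri(P(139,455),S1(198,38));Rr,_2=tri(P(312,442),S1(113,128));print("plate",L,_,Rr,_2,"mid",(L+Rr)/2,"yaw",np.arctan2(*(-(L-Rr)[[0]]).tolist(),(L-Rr)[1]))
print("plate plane",plane("top",P(139,455),.072),plane("top",P(312,442),.072))
print("stop",plane("scene",f(570,160,4,360,300),.03))
for n,a,b in(("+y",(166,246),(337,97)),("-y",(303,302),(161,187))):
    print(n,*tri(Q(*a),S3(*b)),plane("top",Q(*a),.079),plane("scene",S3(*b),.079))
print("red",plane("top",Q(287,141),.079))
o=get_obs();print(R.from_rotvec(o["orientation"]).as_matrix())
E
```

```text
bed [0.4587 0.0522 0.01  ] [ 0.4686 -0.0756  0.01  ] [0.6926 0.0712 0.01  ] [ 0.6978 -0.0576  0.01  ]
plate [0.4956 0.0312 0.0674] 0.00025386745548659724 [ 0.5024 -0.0468  0.073 ] 2.1937235583023124e-06 mid [ 0.499  -0.0078  0.0702] yaw 0.08650040242301152
plate plane [0.4955 0.0312 0.072 ] [ 0.5024 -0.0468  0.072 ]
stop [0.8688 0.0446 0.03  ]
+y [ 0.5258 -0.2941  0.0777] 0.0004939104758949364 [ 0.5259 -0.2936  0.079 ] [ 0.5264 -0.2948  0.079 ]
-y [ 0.5014 -0.3549  0.0783] 0.0009114625286431676 [ 0.5017 -0.3543  0.079 ] [ 0.5015 -0.3554  0.079 ]
red [ 0.5737 -0.3475  0.079 ]
[[-0.8957  0.4447 -0.0006]
 [ 0.4447  0.8957 -0.0015]
 [-0.0001 -0.0016 -1.    ]]
```

>>> jog_arm([
  [[1.1,-3.8,0],0.07],
  [[1.1,-3.8,0],0.07],
  [[1.1,-3.8,0],0.07],
  [[1.1,-3.8,0],0.07],
  [[1.1,-3.8,0],0.07],
  [[1.1,-3.8,0],0.07],
  [[1.1,-3.8,0],0.07],
  [[1.1,-3.8,0],0.05],
], hand=0, grip_force=30)

```text
clock: 0.9
tcp_pos: [0.3882, 0.2988, 0.3037]
orientation: [0.128, -3.139, 0.0]
contact_force: [0.9, 0.3, 0.1]
grip_width: -0.0002
```

>>> jog_arm([
  [[1.1,-3.9,0],0],
  [[1.1,-3.9,0],0],
  [[1.1,-3.9,0],0],
  [[1.1,-3.9,0],0],
  [[1.1,-3.9,0],0],
  [[1.1,-3.9,0],0],
  [[1.0,-3.9,0],0],
  [[0.9,-3.9,0],0],
  [[0,0,0],0],
  [[0,0,0],0],
])

```text
clock: 1.9
tcp_pos: [0.4729, -0.0121, 0.3037]
orientation: [0.121, -3.139, -0.0]
contact_force: [-0.0, -0.8, -0.4]
grip_width: 0.0001
```

>>> jog_arm([
  [[0,0.2,-4],0],
  [[0,0,-4],0],
  [[0,0,-4],0],
  [[0,0,-3],0],
  [[0,0,-2],0],
  [[0,0,-1.5],0],
  [[0,0,-0.8],0],
  [[0,0,0],0],
  [[0,0,0],0],
])

```text
clock: 2.8
tcp_pos: [0.4734, -0.0088, 0.1113]
orientation: [-0.126, 3.139, 0.001]
contact_force: [0.0, -0.5, 0.2]
grip_width: 0.0004
```

Run:
```python
from h import *
import cv2
t=grab_frame("top")[:,:,::-1];s=grab_frame("scene")[:,:,::-1]
r=lambda i,x,y,w,h,k:cv2.resize(i[y:y+h,x:x+w],None,fx=k,fy=k,interpolation=cv2.INTER_CUBIC)
cv2.imwrite("pics/pre.png",np.hstack([r(s,250,200,130,150,4),r(t,290,210,70,150,4)]))
print(get_obs()["tcp_pos"],get_obs()["contact_force"])
```

```text
[ 0.4736957  -0.00905898  0.11173031] [ 0.82632438  0.098633   -0.15867964]
```

View pics/pre.png

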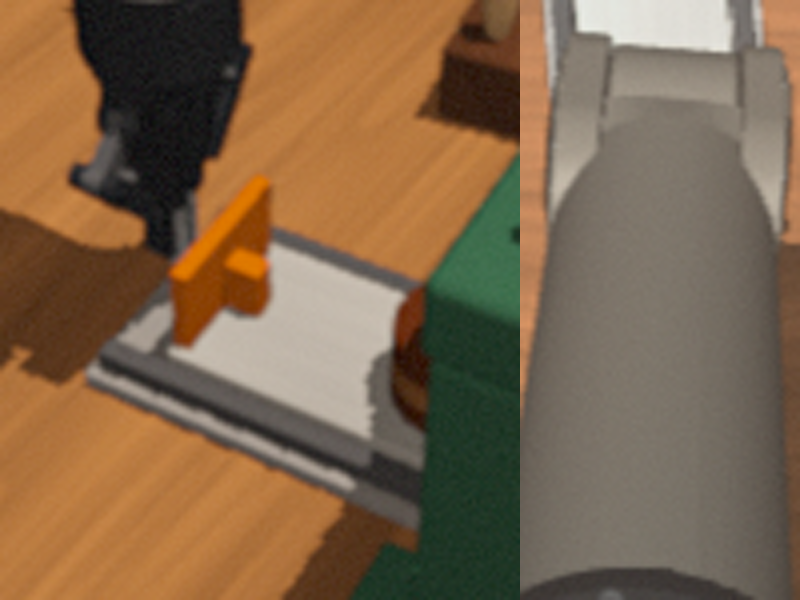

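The closed fingers stand behind the middle of the orange plate, which spans (170–270, 180–340) in the crop. They have a small gap and sit above the bed. Next I push.

>>> jog_arm([
  [[0.3,0.024,0],0],
  [[0.3,0.024,0],0],
  [[0.3,0.024,0],0],
  [[0.2,0.016,0],0],
  [[0.2,0.016,0],0],
  [[0.2,0.016,0],0],
  [[0.2,0.016,0],0],
  [[0.3,0.024,0],0],
  [[0.3,0.024,0],0],
  [[0.3,0.024,0],0],
  [[0.3,0.024,0],0],
  [[0.3,0.024,0],0],
])

```text
clock: 4.1
tcp_pos: [0.5055, -0.0068, 0.1109]
orientation: [-0.124, 3.139, 0.0]
contact_force: [-1.8, 0.4, -1.3]
grip_width: -0.0002
```

>>> jog_arm([
  [[0.3,0.024,0],0],
  [[0.3,0.024,0],0],
  [[0.3,0.024,0],0],
  [[0.3,0.024,0],0],
  [[0.3,0.024,0],0],
  [[0.3,0.024,0],0],
])

```text
clock: 4.7
tcp_pos: [0.5234, -0.0054, 0.1109]
orientation: [0.124, -3.139, 0.0]
contact_force: [-1.0, 1.1, -0.3]
grip_width: 0.0003
```

>>> jog_arm([
  [[0.2,0.016,0],0],
  [[0.2,0.016,0],0],
  [[0.2,0.016,0],0],
  [[0.2,0.016,0],0],
  [[0.2,0.016,0],0],
  [[0.2,0.016,0],0],
])

```text
clock: 5.3
tcp_pos: [0.5352, -0.0044, 0.1109]
orientation: [0.124, -3.139, -0.0]
contact_force: [-2.5, -0.2, 0.5]
grip_width: -0.0002
```

>>> jog_arm([
  [[0.2,0.016,0],0],
  [[0.2,0.016,0],0],
])

```text
clock: 5.5
tcp_pos: [0.5393, -0.0041, 0.1109]
orientation: [0.124, -3.139, -0.0]
contact_force: [-3.0, -0.4, 1.2]
grip_width: 0.0003
```

>>> jog_arm([
  [[0.2,0.016,0],0],
  [[0.1,0.008,0],0],
])

```text
clock: 5.7
tcp_pos: [0.5423, -0.0039, 0.1109]
orientation: [0.124, -3.139, 0.0]
contact_force: [-4.0, -0.2, 2.4]
grip_width: -0.0001
```

>>> jog_arm([
  [[0.2,0.016,0],0],
  [[0.1,0.008,0],0],
])

```text
clock: 5.9
tcp_pos: [0.5426, -0.0039, 0.1104]
orientation: [0.124, -3.133, -0.0]
contact_force: [-12.5, 1.0, 8.3]
grip_width: -0.0001
```

>>> jog_arm([
  [[0.2,0.016,0],0],
  [[0.1,0.008,0],0],
])

```text
clock: 6.1
tcp_pos: [0.543, -0.0039, 0.1098]
orientation: [0.123, -3.127, -0.0]
contact_force: [-18.9, -0.1, 13.5]
grip_width: -0.0004
```

>>> jog_arm([
  [[0.2,0.016,0],0],
  [[0.1,0.008,0],0],
])

```text
clock: 6.3
tcp_pos: [0.5433, -0.0041, 0.1092]
orientation: [0.122, -3.121, -0.0]
contact_force: [-25.6, -1.8, 16.6]
grip_width: 0.0002
```

The force rose to 25 N with no further motion after about 54 mm of travel, so the pallet is against the stop. I back off straight and rise.

>>> jog_arm([
  [[-0.6,-0.05,0],0],
  [[-0.6,-0.05,0],0],
  [[-1.5,-0.12,0],0],
  [[-2,-0.16,0],0],
  [[0,0,2],0],
  [[0,0,4],0],
  [[0,0,4],0],
  [[0,0,4],0],
  [[0,-3,0],-0.1],
  [[0,-4,0],-0.1],
  [[0,-4,0],-0.1],
  [[0,-4,0],-0.1],
], hand=0)

```text
clock: 7.5
tcp_pos: [0.5051, -0.1584, 0.2518]
orientation: [0.506, 3.097, 0.0]
contact_force: [1.5, 0.7, -0.3]
grip_width: -0.0001
```

>>> jog_arm([
  [[0.2,-4,0],-0.06],
  [[0.2,-4,0],0],
  [[0.2,-4,0],0],
  [[0.2,-2,0],0],
  [[0.2,-2,0],0],
  [[0,0,0],0],
  [[0,0,0],0],
], hand=5.1)

```text
clock: 8.2
tcp_pos: [0.5146, -0.3169, 0.251]
orientation: [0.595, 3.084, -0.0]
contact_force: [0.5, 1.3, -0.3]
grip_width: 0.0512
```

Run:
```python
from h import *
import cv2
t=grab_frame("top")[:,:,::-1];s=grab_frame("scene")[:,:,::-1]
r=lambda i,x,y,w,h,k:cv2.resize(i[y:y+h,x:x+w],None,fx=k,fy=k,interpolation=cv2.INTER_CUBIC)
cv2.imwrite("pics/post.png",np.hstack([r(s,265,210,190,150,3),r(t,288,150,70,150,3)]))
o=get_obs();print(o)
print(R.from_rotvec(o["orientation"]).as_matrix())
```

```text
{'clock': 8.3, 'joints': array([ 0.09680365,  0.44407612,  0.46452998,  1.80904395, -0.24087781,
        0.94426324,  1.85635787]), 'qvel': array([-0.00742362, -0.00131845,  0.00097639,  0.00340744,  0.00102598,
        0.00303085,  0.00220782]), 'tau': array([ 7.29654338e-01, -4.97668040e+01,  7.35154107e+00, -2.48793036e+01,
        4.50407888e-02, -2.93860829e-02, -3.63702915e-03]), 'tcp_pos': array([ 0.51466618, -0.31563417,  0.25088571]), 'orientation': array([5.92026190e-01, 3.08495649e+00, 1.12275338e-03]), 'contact_force': array([-0.07773198,  0.18735931,  0.07244197]), 'moment': array([-0.02124873,  0.01675571, -0.0274193 ]), 'grip_width': 0.05071530708908993}
[[-9.28959318e-01  3.70181528e-01  4.71040926e-04]
 [ 3.70181773e-01  9.28959121e-01  6.37492893e-04]
 [-2.01589672e-04  7.66575728e-04 -9.99999686e-01]]
```

View pics/post.png

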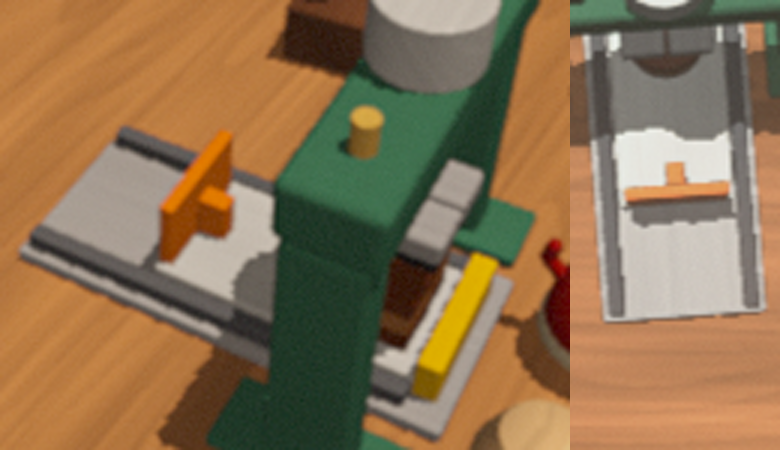

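The pallet's front edge sits flush against the yellow stop at about (412,370) in the crop, and the heel is under the head. I go over the buttons and check from near.

>>> jog_arm([
  [[-0.1,-0.75,-3],0],
  [[0,0,-2.5],0],
  [[0,0,-1.3],0],
  [[0,0,-0.8],0],
  [[0,0,0],0],
  [[0,0,0],0],
], hand=5.15)

```text
clock: 8.9
tcp_pos: [0.5137, -0.3244, 0.1757]
orientation: [0.594, 3.084, -0.0]
contact_force: [-0.7, 0.4, -0.2]
grip_width: 0.0517
```

Run:
```python
from h import *
import cv2
t=grab_frame("top")[:,:,::-1];s=grab_frame("scene")[:,:,::-1]
r=lambda i,x,y,w,h,k:cv2.resize(i[y:y+h,x:x+w],None,fx=k,fy=k,interpolation=cv2.INTER_CUBIC)
cv2.imwrite("pics/btn.png",r(s,110,280,140,150,4))
o=get_obs();M=R.from_rotvec(o["orientation"]).as_matrix();print(o["tcp_pos"],np.arctan2(M[1,1],M[0,1]),o["contact_force"],o["grip_width"])
```

```text
[ 0.51376882 -0.32469225  0.17602322] 1.1901178620989508 [0.36064322 0.38043125 0.21439402] 0.051583583694243255
```

View pics/btn.png

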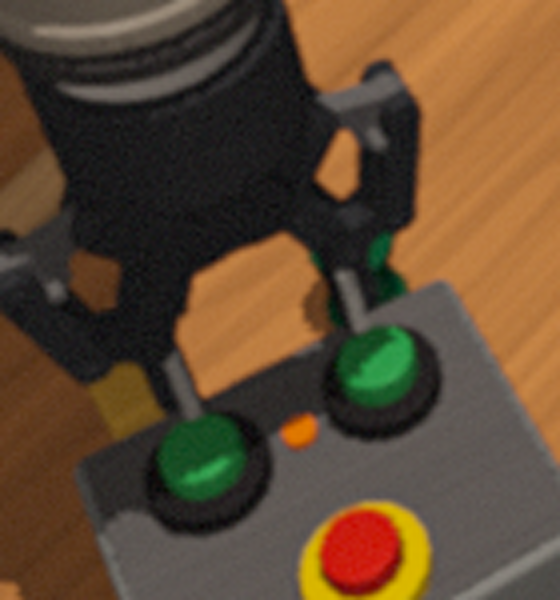

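Run:
```python
from h import *
u=np.array([np.cos(1.19),np.sin(1.19),0]);c=np.array([.5138,-.3246,0])
for s in(1,-1):
  for w in(.026,.033,.0405):
    print(s,w,[((proj("scene",c+s*w*u+[0,0,z])-[110,280]+.5)*4-.5).round() for z in(.079,.103,.11)])
```

```text
1 0.026 [array([360., 364.]), array([348., 326.]), array([344., 315.])]
1 0.033 [array([378., 355.]), array([366., 317.]), array([363., 305.])]
1 0.0405 [array([397., 345.]), array([386., 307.]), array([383., 295.])]
-1 0.026 [array([221., 437.]), array([205., 399.]), array([200., 388.])]
-1 0.033 [array([202., 447.]), array([185., 409.]), array([180., 398.])]
-1 0.0405 [array([181., 458.]), array([164., 420.]), array([159., 409.])]
```

Both tips line up over the two green buttons, at about (200,412) and (362,325) in the crop, and the red button is clear. I press down.

>>> jog_arm([
  [[0,0,-0.6],0],
  [[0,0,-0.6],0],
  [[0,0,-0.4],0],
  [[0,0,-0.2],0],
  [[0,0,0],0],
])

```text
clock: 9.5
tcp_pos: [0.5129, -0.3244, 0.1564]
orientation: [-0.595, -3.084, -0.0]
contact_force: [0.5, -1.0, 0.0]
grip_width: 0.0513
```

>>> jog_arm([
  [[0,0,-0.2],0],
  [[0,0,-0.2],0],
  [[0,0,-0.2],0],
])

```text
clock: 9.8
tcp_pos: [0.5132, -0.3245, 0.1508]
orientation: [0.595, 3.085, -0.0]
contact_force: [-0.5, -0.1, -0.2]
grip_width: 0.0517
```

>>> jog_arm([
  [[0,0,-0.2],0],
  [[0,0,-0.2],0],
])

```text
clock: 10.0
tcp_pos: [0.5132, -0.3245, 0.1471]
orientation: [0.595, 3.085, 0.0]
contact_force: [-0.9, 0.9, 4.5]
grip_width: 0.0517
```

>>> jog_arm([
  [[0,0,-0.2],0],
  [[0,0,-0.2],0],
  [[0,0,-0.2],0],
])

```text
clock: 10.3
tcp_pos: [0.5132, -0.3246, 0.1415]
orientation: [0.595, 3.084, 0.0]
contact_force: [-2.7, 1.5, 9.6]
grip_width: 0.0519
```

>>> jog_arm([
  [[0,0,-0.1],0],
  [[0,0,-0.1],0],
  [[0,0,0],0],
])

```text
clock: 10.6
tcp_pos: [0.5132, -0.3246, 0.1403]
orientation: [0.595, 3.084, 0.001]
contact_force: [-4.9, 4.0, 15.4]
grip_width: 0.0514
```

>>> jog_arm([
  [[0,0,-0.1],0],
  [[0,0,-0.1],0],
  [[0,0,0],0],
])

```text
clock: 10.9
tcp_pos: [0.5133, -0.3247, 0.1402]
orientation: [0.595, 3.084, 0.003]
contact_force: [-9.0, 7.7, 32.0]
grip_width: 0.0516
```

Run:
```python
from h import *
import cv2
s=grab_frame("scene")[:,:,::-1]
r=lambda i,x,y,w,h,k:cv2.resize(i[y:y+h,x:x+w],None,fx=k,fy=k,interpolation=cv2.INTER_CUBIC)
cv2.imwrite("pics/press.png",np.hstack([r(s,350,220,100,130,4),r(s,120,310,100,130,4)]))
o=get_obs();print(o["tcp_pos"],o["contact_force"],o["moment"])
```

```text
[ 0.51325494 -0.32471207  0.14020706] [-8.90984856  7.06531835 31.52575066] [1.42982509 2.02730727 0.00700675]
```

View pics/press.png

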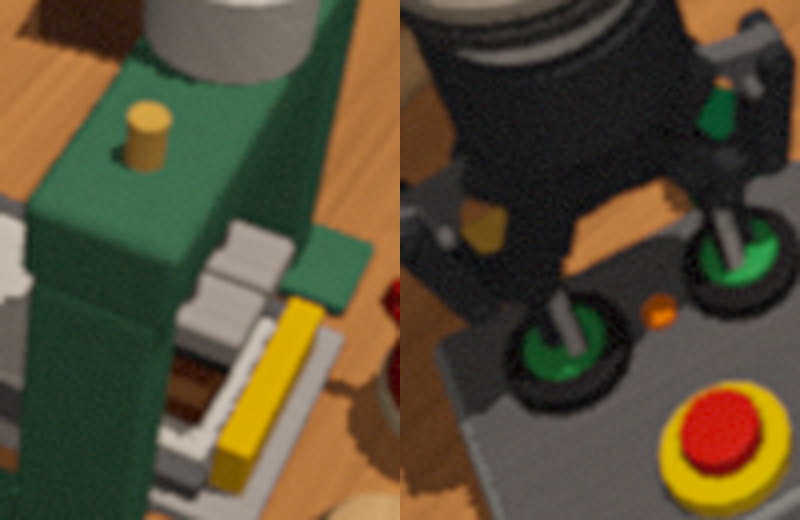

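Both head halves are down on the heel at equal height, and both buttons are sunk into their collars. I ease off slightly and hold.

>>> jog_arm([
  [[0,0,0.07],0],
  [[0,0,0],0],
  [[0,0,0],0],
  [[0,0,0],0],
  [[0,0,0],0],
  [[0,0,0],0],
  [[0,0,0],0],
  [[0,0,0],0],
  [[0,0,0],0],
  [[0,0,0],0],
  [[0,0,0],0],
  [[0,0,0],0],
])

```text
clock: 12.15
tcp_pos: [0.5133, -0.3247, 0.1403]
orientation: [0.595, 3.084, 0.002]
contact_force: [-6.5, 5.6, 26.3]
grip_width: 0.0514
```

>>> jog_arm([
  [[0,0,0],0],
  [[0,0,0],0],
  [[0,0,0],0],
  [[0,0,0],0],
  [[0,0,0],0],
  [[0,0,0],0],
  [[0,0,0],0],
  [[0,0,0],0],
  [[0,0,0],0],
  [[0,0,0],0],
  [[0,0,0],0],
  [[0,0,0],0],
])

```text
clock: 13.35
tcp_pos: [0.5132, -0.3246, 0.1402]
orientation: [0.595, 3.084, 0.002]
contact_force: [-7.5, 5.6, 26.5]
grip_width: 0.0517
```

>>> jog_arm([
  [[0,0,0],0],
  [[0,0,0],0],
  [[0,0,0],0],
  [[0,0,0],0],
  [[0,0,0],0],
  [[0,0,0],0],
  [[0,0,0],0],
  [[0,0,0],0],
  [[0,0,0],0],
  [[0,0,0],0],
  [[0,0,0],0],
  [[0,0,0],0],
])

```text
clock: 14.55
tcp_pos: [0.5133, -0.3246, 0.1403]
orientation: [0.595, 3.084, 0.002]
contact_force: [-8.1, 5.3, 25.8]
grip_width: 0.0518
```

>>> jog_arm([
  [[0,0,0.6],0],
  [[0,0,0.8],0],
  [[0,0,1],0],
  [[0,0,2],0],
  [[0,0,4],0],
  [[0,0,4],0],
  [[0,0,0],0],
  [[0,0,0],0],
  [[0,0,0],0],
])

```text
clock: 15.45
tcp_pos: [0.5127, -0.3239, 0.2606]
orientation: [-0.594, -3.083, -0.001]
contact_force: [0.2, 1.0, -0.5]
grip_width: 0.0511
```

Run:
```python
from h import *
import cv2
s=grab_frame("scene")[:,:,::-1]
cv2.imwrite("pics/end.png",cv2.resize(s[180:480,40:480],None,fx=1.8,fy=1.8,interpolation=cv2.INTER_CUBIC))
o=get_obs();print(o["tcp_pos"],o["contact_force"])
```

```text
[ 0.51255404 -0.32389124  0.26028236] [-0.19135168 -0.40079116  0.11301402]
```

View pics/end.png

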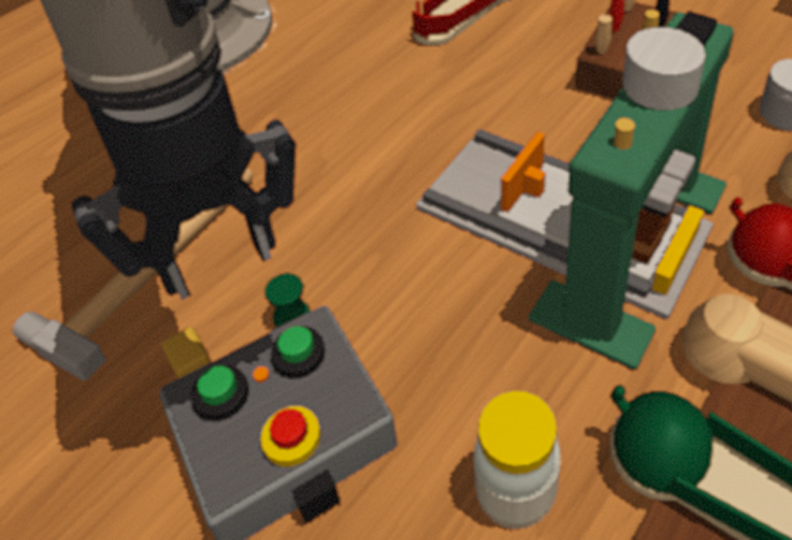

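Both buttons are up again, at (215,385) and (297,343), and the head halves are raised at (670,180). The pallet is still at the yellow stop, nothing else has moved, and the arm is clear.

```bash
python3 -c "
from bench import *
print(hand_in())"
```

```text
the job is handed in; nothing more can be done
None
```

The job is done and handed in at about 15.5 s on the clock; no verdict was reported.

- **Pallet:** I pushed it about 54 mm with closed fingertips, until the force rose to about 25 N with no further movement. The pictures show its front edge flush against the yellow stop, and it stayed there.
- **Buttons:** I pressed both green buttons together and held them bottomed for just under 4 s at about 26 N in total, with a brief 32 N before I eased off. A picture taken during the press showed both halves of the head down on the heel at equal height.
- **Last check:** Both buttons and both head halves are back up. The red stop button and the other things in view look untouched. The arm is clear, with no contact force. No check failed or disagreed.

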